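Seat the orange strap plug and start the cure lamp

ROBOT

A 7-joint arm with a two-finger parallel gripper is mounted at the origin on the work surface. World frame = base frame: x ahead of the robot, y to its left, z up, the work surface at z = 0. Lengths are in m, angles in degrees, forces in N, time in s.
With the tool pointing down it reaches from about 0.425 to 0.825 m from the base axis. Payload 3.6 kg.
Tool frame: the origin (TCP) lies midway between the tips of the shut fingers; the grasp point (between the pads) lies 19 mm behind it; x points along the fingers, y is the direction in which the jaws open and shut, and the axes are right-handed (so a half turn about x gives the same grasp; the last joint's range is limited). The gripper opens to 93 mm and grips with 3 to 60 N. Pads are 15 mm wide; open, the fingers measure 128 mm over their backs; the gripper's body (75 mm by 188 mm) begins 65 mm behind the grasp point.
Start: joints at [-77.378, 35.231, -0.722, 81.555, 0.464, 63.22, -2.315], TCP at [0.159, 0.63, 0.219] pointing down, gripper open.
Joint ranges: [-178.69, 178.69], [-17.37, 117.87], [-77.05, 75.6], [15.02, 138.74], [-78.02, 258.01], [0.78, 113.62], [-162.83, 162.83]. Speed limits (degrees/s): [159.86, 159.86, 180, 180, 180, 180, 180].

INTERFACE

Orientations are given as a 3x3 rotation matrix whose columns are the frame's x, y, z axes.
In Python, from plant import manip, solver, status, viewer, order gives the robot as it stands. The module is installed in compiled form; this text tells all that it offers. Calls block until the motion is done:
- manip.goto(position, orientation): joint-space move of the TCP to a pose.
- manip.movel(position, attitude=None, feed=0.15): straight line of the TCP; attitude=None keeps the orientation; feed is the mean speed in m/s.
- manip.move_joints(angles): joint-space move.
- manip.set_gripper(opening, force=None): finger opening in m; force is the grip in N (None keeps the last); returns when the fingers have stopped.
- manip.pause(seconds).
- solver.ik(position, orientation): joint angles nearest the present ones, or None.
- status.sense(): the state.
- viewer.camera(name): name is "scene" or "side" or "wrist"; returns a dict with "image" (420x560x3 uint8, red, green, blue), "range_z" (420x560 float32, m along the optical axis (not along the pixel's ray), 0 where there is no reading), "K" (3x3 intrinsics, pixels), "world_to_cam" (4x4, takes a point from world to camera coordinates); the wrist camera has in their place "tool_from_camera" (4x4, takes a point from camera to tool coordinates, whose origin is the TCP and whose axes are the tool frame's). Camera axes: x right, y up, looking along -z (the intrinsics and any distortion apply to the point x, -y, -z); pixel columns grow to the right and rows downward; lengths in m; the calibration is good to about 2 mm. A picture is of the moment at which its call begins: read the wrist's pose just before it.
A pose or a line that the arm cannot do raises manip.PlanningError and nothing moves.
- order.sign_off(): hands the job in, once; it reports no verdict.
The state is a dict: "clock": time; "joint_positions": joint angles; "qvel": joint speeds; "tau": joint torques, N m; "tcp_pos": TCP position; "tcp_rot": TCP orientation; "force": force on the tool from outside, world axes, zero at the start; "ft_torque": the same for the moment, N m; "gripper_width": finger opening in m.
Only numpy, scipy, OpenCV 4.12 (cv2) and the standard library are available. Lean on these libraries where they do the work, as an engineer would, in place of code of your own. Each camera call takes 0.05 s, during which the arm holds its last target.

TASK

With the fingertips, gently push the orange plug straight down into the white foam board until its flange lies flat on the deck, then press the green button on the grey box right in to start the cure lamp, let it spring back and withdraw. Do not touch the blue and black plugs, do not press the red or yellow button, and leave everything else where it lies; nothing is to be gripped or lifted, and the plug must not be drawn up.

Things in the scene. Friction and masses are not known exactly. Their poses are not given: they have to be found in the camera images.
- plug_orange (a joint): How far the orange plug has been pushed down its pocket, in m: about 0 to 0.002 at the start, 0.009 when seated (flange underside flat on the deck, a hard stop); negative when drawn up out of the pocket. It slides straight down with about 3 N of friction and stays where it is left.
- plug_orange_top (a point): Centre of the top of the orange strap plug: an upright moulded plug with a flat round flange 32 mm across and 4 mm thick, a small dark recess with a steel bar in its middle, on a 22 mm barrel. z points up. This top is 11 to 13 mm above the deck at the start and 4 mm above it when seated. The deck is level, 75 mm above the table.
- pocket_orange: The orange plug's pocket: a flat amber resin ring 42 mm across on the deck. Origin at its centre, on the deck; z up.
- plug_blue_top (a point): Centre of the top of the blue strap plug: an upright moulded plug with a flat round flange 32 mm across and 4 mm thick, a small dark recess with a steel bar in its middle, on a 22 mm barrel. z points up. To be left alone; slides as easily as the orange one.
- pocket_blue: The blue plug's pocket, the same as the orange plug's; origin on the deck.
- plug_black_top (a point): Centre of the top of the black strap plug: an upright moulded plug with a flat round flange 32 mm across and 4 mm thick, a small dark recess with a steel bar in its middle, on a 22 mm barrel. z points up. To be left alone; slides as easily as the orange one.
- pocket_black: The black plug's pocket, the same as the orange plug's; origin on the deck.
- board: White foam handboard (a small bodysurfing board), 430 long, 230 wide, 30 thick, lying level and fixed on a padded cradle. Origin on the table under its middle; y runs along it to the round nose, z up; deck 75 mm above the table. The three plugs stand 100 mm apart along it, up to 30 mm either side of its dark centre line, in any order of colours.
- control_box: Grey control box of the cure lamp, 230 (x) by 90 (y) by 55 mm high, fixed to the table, origin under its middle. Three round buttons stand on its top in a row along its x, 70 mm apart, in any order of colours.
- button_green (a joint): Travel of the green start button in m: 0 released, 0.006 fully in. A spring pushes it out again; fully in takes 5 N.
- button_green_top (a point): Centre of the top of the green button's cap: 30 mm across, 77 mm above the table when released, in an aluminium housing 46 mm across whose rim is 10 mm lower. Pressed straight down.
- button_red (a joint): Travel of the red button, like the green one. Not to be pressed.
- button_red_top (a point): Centre of the top of the red button's cap, same size as the green one.
- button_yellow (a joint): Travel of the yellow button, like the green one. Not to be pressed.
- button_yellow_top (a point): Centre of the top of the yellow button's cap, same size as the green one.
- sanding_block_mid (a point): Centre of a loose blue sanding block, 70 x 40 x 28 mm, lying on the deck near the nose.
- tape_roll_mid (a point): Centre of a loose roll of masking tape lying flat, 90 mm across, 24 high.
- resin_cup_mid (a point): Middle (half-way up) of an empty white mixing cup, 76 mm across the rim, 85 high, loose.
- brush_mid (a point): Middle of a loose brush 190 mm long, about 20 high, lying flat.
- pencil_mid (a point): Middle of a flat red carpenter's pencil 180 mm long, 8 high, lying loose.
- sanding_pad_mid (a point): Middle of a loose round hand sanding pad, 120 mm across, with a black knob, 49 high in all.
- button_green_base: The green button's housing, fixed on the box: origin at the centre of its underside, 55 mm above the table, z up; the button is part of it.

How it is judged:
By the outcome, as a careful person would: the job done as asked, in the order asked, and still so for the second after the job is handed in, with the robot touching nothing.
It also fails if it takes over 43 s, if anything falls off the work surface, if the arm or the gripper's body presses on something with over 40 N, if the wrist force passes 120 N, or if a joint passes its speed limit or range.

## Working session

There is one attempt and no reset: what is moved stays moved. The work goes in short steps, each a Python script; the robot and the scene stay as the last script left them, time stands still between calls to the robot, and variables do not carry over. Pictures are saved under pics/ and viewed, and the job is handed in when it is done.

```bash
mkdir -p pics
cat > h.py <<'E'
import numpy as np, cv2
from plant import manip, solver, status, viewer, order
def snap(n,f):
    s=status.sense(); c=viewer.camera(n)
    cv2.imwrite(f'pics/{f}.png',c['image'][:,:,::-1])
    if n=='wrist':
        T=np.eye(4);T[:3,:3]=s['tcp_rot'];T[:3,3]=s['tcp_pos'];c['c2w']=T@c['tool_from_camera']
    else: c['c2w']=np.linalg.inv(c['world_to_cam'])
    np.savez(f'pics/{f}.npz',**c); return c
def px(c,u,v,z=None):
    K=c['K'];d=np.array([(u-K[0,2])/K[0,0],-(v-K[1,2])/K[1,1],-1.]);M=c['c2w']
    r=M[:3,:3]@d;o=M[:3,3]
    if z is None:
        t=np.median(c['range_z'][int(v)-1:int(v)+2,int(u)-1:int(u)+2])
    else: t=(z-o[2])/r[2]
    return o+r*t
E
python3 - <<'E'
from h import *
for n in ['scene','side','wrist']:
    c=snap(n,n+'0'); print({k:(v if k!='image' and k!='range_z' else 0) for k,v in c.items()})
print(status.sense())
E
```

```text
{'image': 0, 'range_z': 0, 'K': array([[537.8557952 ,   0.        , 270.68179551],
       [  0.        , 537.8557952 , 203.8570357 ],
       [  0.        ,   0.        ,   1.        ]]), 'world_to_cam': array([[ 0.00865942,  0.99995882,  0.00271429, -0.0839678 ],
       [-0.68190012,  0.0039197 ,  0.7314348 ,  0.31957705],
       [ 0.73139404, -0.00818467,  0.68190599, -1.85702523],
       [ 0.        ,  0.        ,  0.        ,  1.        ]]), 'c2w': array([[ 0.00865942, -0.68190012,  0.73139404,  1.57686393],
       [ 0.99995882,  0.0039197 , -0.00818467,  0.06751255],
       [ 0.00271429,  0.7314348 ,  0.68190599,  1.03279476],
       [ 0.        ,  0.        ,  0.        ,  1.        ]])}
{'image': 0, 'range_z': 0, 'K': array([[386.08848088,   0.        , 280.65212359],
       [  0.        , 386.08848088, 211.41191796],
       [  0.        ,   0.        ,   1.        ]]), 'world_to_cam': array([[ 0.95826795, -0.28583202,  0.00475273, -0.51026308],
       [ 0.13637305,  0.47168368,  0.87115837, -0.17511141],
       [-0.25124674, -0.834155  ,  0.49097914, -0.79459905],
       [ 0. 
[... 1216 characters left out ...]
6535923,  63.22096756,  -2.31505704]), 'qvel': array([ 0.12279031, -0.14376648,  0.12825725, -0.29185902, -0.0331704 ,
       -0.05550427, -0.06248063]), 'tau': array([ 7.88326233e-04, -4.59348285e+01,  2.09452389e-01, -1.65942174e+01,
       -6.11065188e-02,  1.81381067e-02,  1.58398625e-04]), 'tcp_pos': array([0.15863119, 0.62973221, 0.2177586 ]), 'tcp_rot': array([[-4.50227615e-04,  2.44218667e-01,  9.69720083e-01],
       [-1.91039262e-03,  9.69718202e-01, -2.44219080e-01],
       [-9.99998074e-01, -1.96250027e-03,  2.99596269e-05]]), 'force': array([-0.34516984, -0.21752072, -0.12012334]), 'ft_torque': array([-0.00555159, -0.03831265, -0.00926961]), 'gripper_width': 0.09284430201729271}
```

View pics/scene0.png

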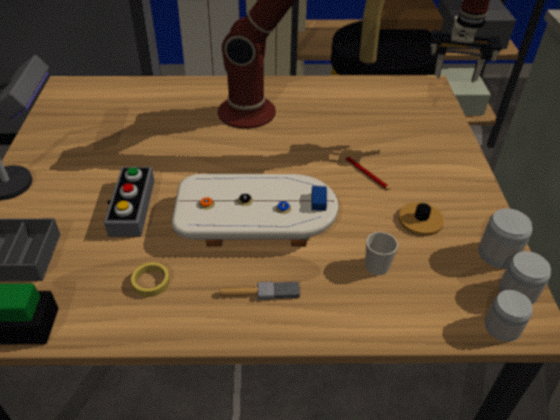

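View pics/side0.png

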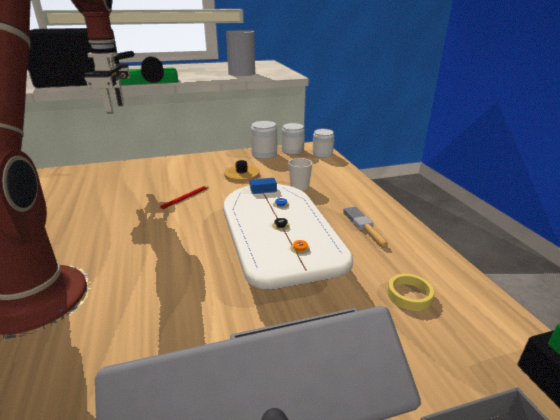

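View pics/wrist0.png

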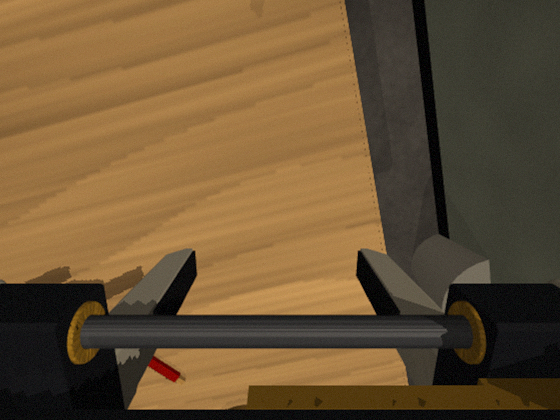

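The scene view shows orange at about (206,202), black (245,198), blue (283,206), green button (134,174), red (128,190) and yellow (123,208). The side view confirms the board layout, with the box in its foreground. Next I'll take enlarged crops and measure.

Run:
```python
from h import *
c=dict(np.load('pics/scene0.npz'))
bg=c['image'][:,:,::-1]
a=cv2.resize(bg[180:230,180:310],None,fx=6,fy=6,interpolation=cv2.INTER_CUBIC)
b=cv2.resize(bg[160:240,100:160],None,fx=7,fy=7,interpolation=cv2.INTER_CUBIC)
cv2.imwrite('pics/a.png',a);cv2.imwrite('pics/b.png',b)
for n,u,v,z in [('or',206,202,.087),('bk',245,198,.087),('bl',283,206,.087),('g',134,174,.077),('r',128,190,.077),('y',123,208,.077)]:
    print(n,px(c,u,v),px(c,u,v,z))
```

```text
or [ 0.55440106 -0.08841306  0.0869798 ] [ 0.5544229  -0.08840973  0.087     ]
bk [0.54124967 0.01214896 0.08846875] [0.53963893 0.01206285 0.087     ]
bl [0.57123583 0.11040386 0.08752098] [0.57068158 0.1104275  0.087     ]
g [ 0.42076383 -0.30071234  0.07069707] [ 0.42833771 -0.29830001  0.077     ]
r [ 0.49274589 -0.30333033  0.07491281] [ 0.49510814 -0.30252228  0.077     ]
y [ 0.56032112 -0.30422294  0.0723925 ] [ 0.56519795 -0.30243955  0.077     ]
```

View pics/a.png

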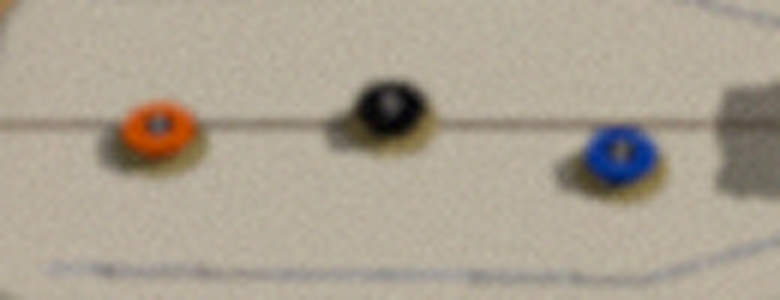

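View pics/b.png

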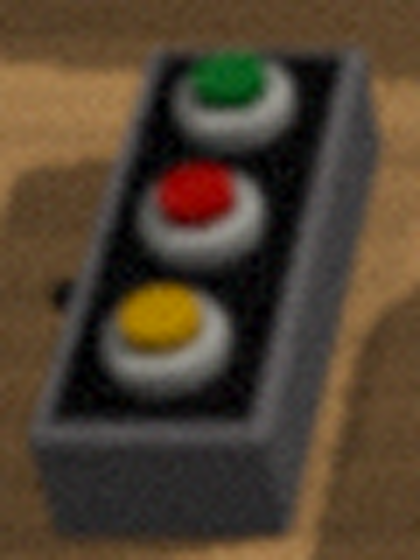

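Run:
```python
from h import *
c=dict(np.load('pics/scene0.npz'))
for n,u,v,z in [('or',206.5,201.2,.087),('bk',245,197.8,.087),('bl',283.3,205.8,.087),('g',132.5,171,.077),('r',127.9,187.1,.077),('y',122.9,204.6,.077)]:
    print(n,px(c,u,v),px(c,u,v,z))
R=np.array([[0,0,1],[0,1,0],[-1,0,0.]])
p=px(c,206.5,201.2,.087)
manip.set_gripper(0.0,10); print(status.sense()['clock'])
manip.goto([p[0],p[1],0.19],R)
s=status.sense();print(s['clock'],s['tcp_pos'],s['force'],s['gripper_width'])
snap('wrist','w1')
```

```text
or [ 0.55111535 -0.0873962   0.08675811] [ 0.55137762 -0.08735659  0.087     ]
bk [0.53846731 0.0120213  0.08663824] [0.53886433 0.01204252 0.087     ]
bl [0.56961624 0.11123121 0.08669979] [0.56993585 0.11121734 0.087     ]
g [ 0.41516048 -0.30481627  0.07690885] [ 0.41527125 -0.30478077  0.077     ]
r [ 0.48363802 -0.30486244  0.07728195] [ 0.48331544 -0.30497232  0.077     ]
y [ 0.55065393 -0.30577556  0.07543821] [ 0.55232804 -0.30516659  0.077     ]
1.6
4.475 [ 0.5516733  -0.08618626  0.18995905] [0.54664242 0.57272099 1.424274  ] 0.0004904692135074444
```

View pics/w1.png

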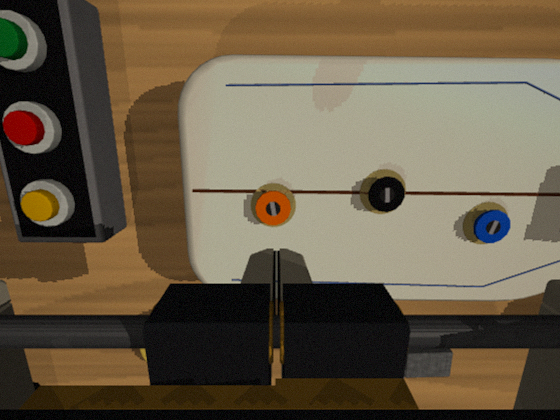

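Orange is clear at about (274,208) in the wrist view, with the tips at (277,250). Green is at the left edge, about (8,40).

Run:
```python
from h import *
c=dict(np.load('pics/w1.npz'))
im=c['image'].astype(int); r,g,b=im[...,0],im[...,1],im[...,2]
m=((r>150)&(g<130)&(b<60)&(r-g>80)).astype(np.uint8); m[:, :240]=0;m[:,320:]=0;m[:180]=0;m[245:]=0
k,_=cv2.findContours(m,0,2); k=max(k,key=cv2.contourArea); e=cv2.minEnclosingCircle(k);print(e, cv2.boundingRect(k))
(u,v),rad=e
print(px(c,u+12,v),px(c,u-12,v),px(c,u,v,.087),px(c,u,v))
for n,u,v in [('bk',387,194),('y',39,206),('r',22,128)]: print(n,px(c,u,v,.087 if n=='bk' else .077),px(c,u,v))
d=c['bg']=cv2.resize(c['image'][165:255,220:340,::-1],None,fx=6,fy=6,interpolation=cv2.INTER_CUBIC);cv2.imwrite('pics/d.png',d)
```

```text
((272.8686828613281, 208.17677307128906), 17.273544311523438) (256, 192, 35, 33)
[ 0.54578732 -0.07871773  0.08624071] [ 0.5458987  -0.10010757  0.08603115] [ 0.54560828 -0.08940142  0.087     ] [ 0.54555692 -0.08939977  0.08718907]
bk [0.53246963 0.01070904 0.087     ] [0.53235643 0.01052386 0.08750834]
y [ 0.54679966 -0.30436346  0.077     ] [ 0.54703807 -0.30506261  0.07610429]
r [ 0.47768141 -0.30448306  0.077     ] [ 0.47767953 -0.30440068  0.07710548]
```

View pics/d.png

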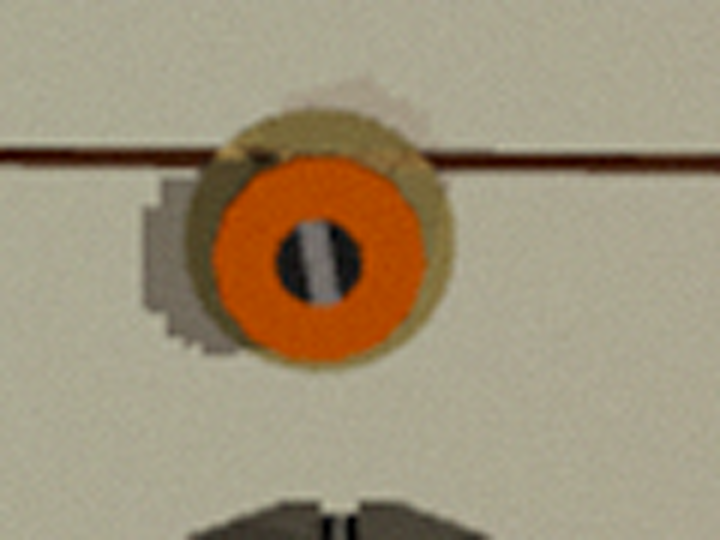

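The scene and wrist views disagree by about 6 mm in x. I'll check the wrist calibration by projecting the TCP, and use the side view as a third opinion.

Run:
```python
from h import *
c=dict(np.load('pics/w1.npz'));K=c['K']
for t in [[0,0,0],[0,0,-.0075],[0,0,.0075],[0,.0175,-.0075]]:
    p=np.linalg.inv(c['tool_from_camera'])@np.r_[t,1]; print(t,K[0,2]+K[0,0]*p[0]/-p[2],K[1,2]-K[1,1]*p[1]/-p[2])
cv2.imwrite('pics/d2.png',cv2.resize(c['image'][230:300,220:340,::-1],None,fx=6,fy=6,interpolation=cv2.INTER_CUBIC))
s=dict(np.load('pics/side0.npz'))
cv2.imwrite('pics/d3.png',cv2.resize(s['image'][185:265,255:325,::-1],None,fx=7,fy=7,interpolation=cv2.INTER_CUBIC))
c=snap('side','side1')
cv2.imwrite('pics/d4.png',cv2.resize(c['image'][130:265,205:355,::-1],None,fx=5,fy=4.4,interpolation=cv2.INTER_CUBIC))
def pr(c,p):
    q=c['world_to_cam']@np.r_[p,1];return c['K'][0,2]+c['K'][0,0]*q[0]/-q[2],c['K'][1,2]-c['K'][1,1]*q[1]/-q[2]
print('tcp side',pr(c,status.sense()['tcp_pos']))
c=snap('scene','scene1');print('tcp scene',pr(c,status.sense()['tcp_pos']))
cv2.imwrite('pics/d5.png',cv2.resize(c['image'][110:220,160:300,::-1],None,fx=5,fy=5,interpolation=cv2.INTER_CUBIC))
```

```text
[0, 0, 0] 276.8796647920272 265.0198286476727
[0, 0, -0.0075] 276.90276874105587 253.0146794027889
[0, 0, 0.0075] 276.8570903912323 276.7498168985895
[0, 0.0175, -0.0075] 307.5331814936651 253.03829465315854
tcp side (np.float64(302.73099239705437), np.float64(198.93622061465894))
tcp scene (np.float64(203.51575910511224), np.float64(170.48897732058435))
```

View pics/d2.png

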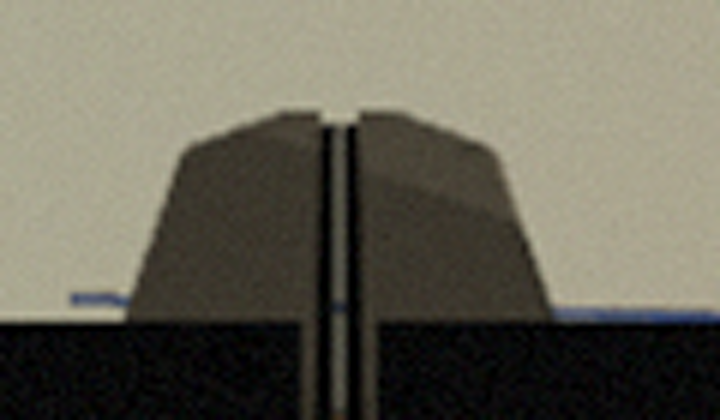

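View pics/d3.png

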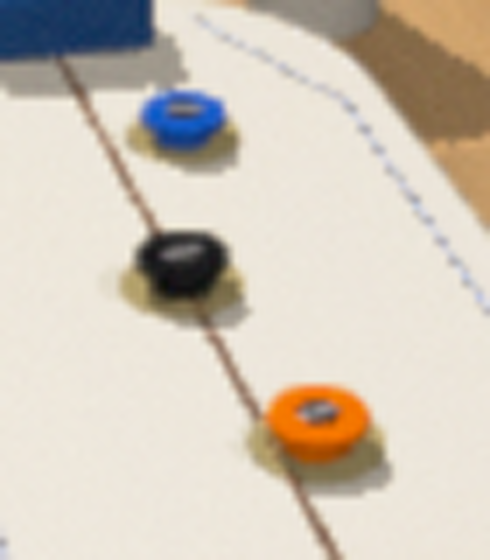

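View pics/d4.png

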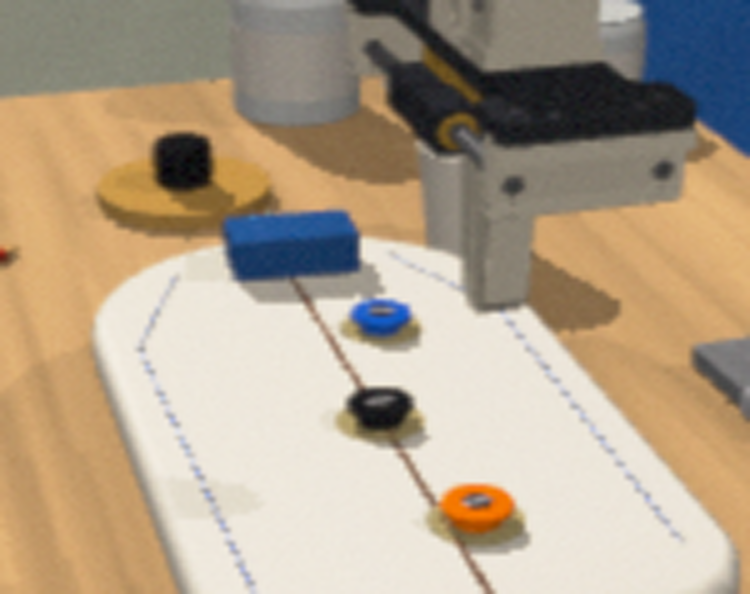

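View pics/d5.png

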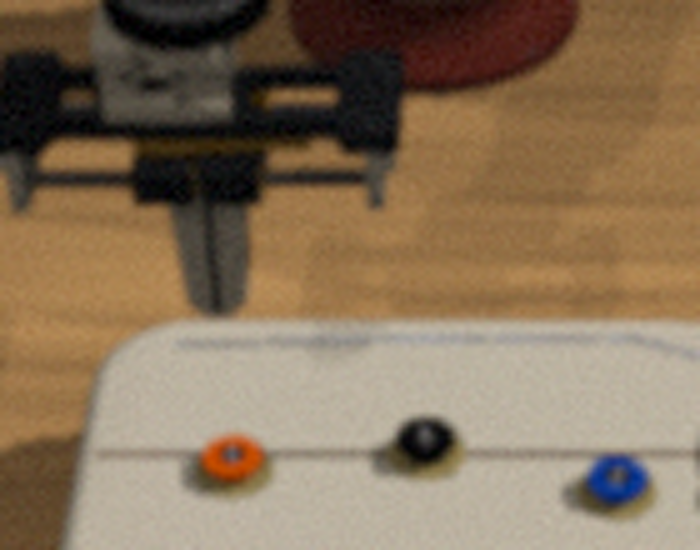

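Run:
```python
from h import *
c=dict(np.load('pics/side1.npz'))
print('side or',px(c,300.4,243.4,.087),px(c,300.4-2.6,243.4+1.5,.087))
c=dict(np.load('pics/scene1.npz'))
q=lambda p:(lambda q:(c['K'][0,2]+c['K'][0,0]*q[0]/-q[2],c['K'][1,2]-c['K'][1,1]*q[1]/-q[2]))(c['world_to_cam']@np.r_[p,1])
t=status.sense()['tcp_pos'];print([q(t+[d,0,0]) for d in (0,.0075,.0105)])
R=np.array([[0,0,1],[0,1,0],[-1,0,0.]])
manip.movel([.547,-.0885,.102],R,feed=.1)
s=status.sense();print(s['clock'],s['tcp_pos'],s['force'])
for n in ['scene','side','wrist']:snap(n,n+'2')
im=[cv2.imread(f'pics/{n}2.png') for n in ['scene','side','wrist']]
a=cv2.resize(im[0][160:220,170:250],(400,300),interpolation=2);b=cv2.resize(im[1][200:260,265:345],(400,300),interpolation=2);d=cv2.resize(im[2][180:300,200:360],(400,300),interpolation=2)
cv2.imwrite('pics/m2.png',np.vstack([np.hstack([a,b]),np.hstack([d,d*0])]))
```

```text
side or [ 0.54837017 -0.09092564  0.087     ] [ 0.5413029  -0.09468269  0.087     ]
[(np.float64(203.51575910511224), np.float64(170.48897732058435)), (np.float64(203.26268955280122), np.float64(172.4373873514864)), (np.float64(203.16087084821544), np.float64(173.2213006414761))]
5.6583 [ 0.54758605 -0.08863624  0.10258696] [-0.0371993  -0.62485705 -0.21767014]
```

View pics/m2.png

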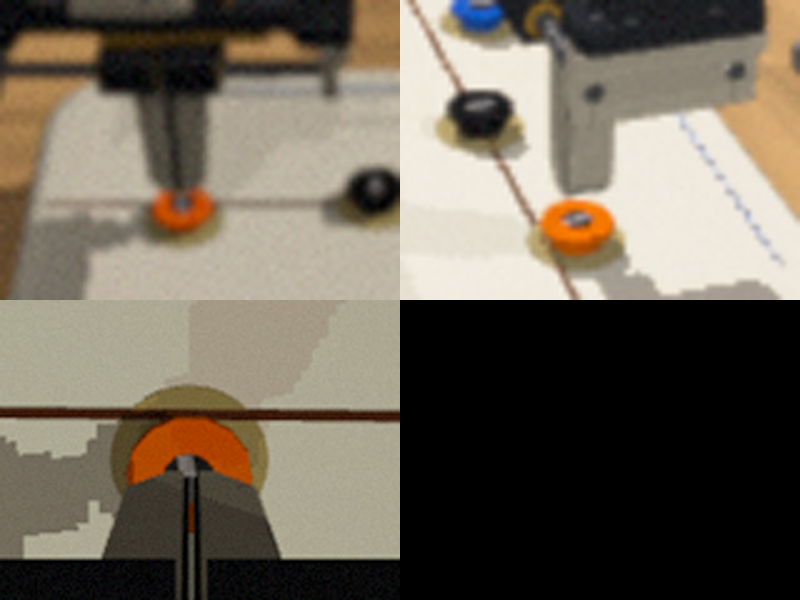

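Aligned: in the wrist view the finger gap (191) sits over the plug centre (190), and the x offset comes out at about 0.5 mm. Now I'll press with force monitoring.

Run:
```python
from h import *
x,y=.547,-.0888
manip.movel([x,y,.089],feed=.04)
s=status.sense();print(s['clock'],s['tcp_pos'],s['force'])
f0=s['force'][2]
z=.089
while z>.0755:
    z-=.001
    manip.movel([x,y,z],feed=.02); manip.pause(.06)
    s=status.sense();print(round(s['clock'],2),round(z,4),s['tcp_pos'].round(4),s['force'].round(1))
    if s['force'][2]-f0>9: break
```

```text
6.2833 [ 0.54678555 -0.08879489  0.08862417] [-0.65711872 -0.25637966  0.25420646]
6.59 0.088 [ 0.5471 -0.0888  0.0881] [ 0.5 -0.2 -0.2]
6.9 0.087 [ 0.5471 -0.0888  0.087 ] [0.7 0.1 0.3]
7.21 0.086 [ 0.5471 -0.0888  0.0861] [-0.2 -0.6  1.8]
7.52 0.085 [ 0.5471 -0.0888  0.085 ] [ 0.5 -0.6  3. ]
7.83 0.084 [ 0.5471 -0.0888  0.0839] [ 0.4 -0.8  1.6]
8.13 0.083 [ 0.5471 -0.0888  0.0829] [ 0.4 -0.6  0.9]
8.44 0.082 [ 0.5471 -0.0888  0.0819] [-0.1 -0.4  1.2]
8.75 0.081 [ 0.5471 -0.0888  0.0809] [ 0.5 -0.1  1.2]
9.06 0.08 [ 0.5471 -0.0888  0.08  ] [ 0.9 -0.3  2.7]
9.37 0.079 [ 0.5471 -0.0888  0.0793] [0.1 0.  4.5]
9.68 0.078 [ 0.5472 -0.0888  0.0792] [-0.   0.1 11. ]
```

The plug hit its hard stop at z≈0.079 with the force rising, so it is seated. I'll lift straight up and look.

Run:
```python
from h import *
x,y=.547,-.0888
manip.movel([x,y,.105],feed=.06)
manip.movel([x,y,.19],feed=.2)
R=np.array([[0,0,1],[0,1,0],[-1,0,0.]])
s=status.sense();print(s['clock'],s['tcp_pos'],s['force'])
c=snap('wrist','w3')
im=c['image'].astype(int); r,g,b=im[...,0],im[...,1],im[...,2]
for v in (197,): print(px(c,265,205),px(c,283,205))
cv2.imwrite('pics/d6.png',cv2.resize(c['image'][165:255,220:340,::-1],None,fx=6,fy=6,interpolation=2))
# go above green
manip.goto([.41,-.304,.19],R)
s=status.sense();print(s['clock'],s['tcp_pos'])
c=snap('wrist','w4')
```

```text
10.85 [ 0.54623791 -0.08851363  0.1890655 ] [-0.6672372   0.61486898  0.76921713]
[ 0.5390367  -0.09897414  0.07851988] [ 0.53908826 -0.08257378  0.07826201]
11.9 [ 0.41122156 -0.30237524  0.18947523]
```

View pics/d6.png

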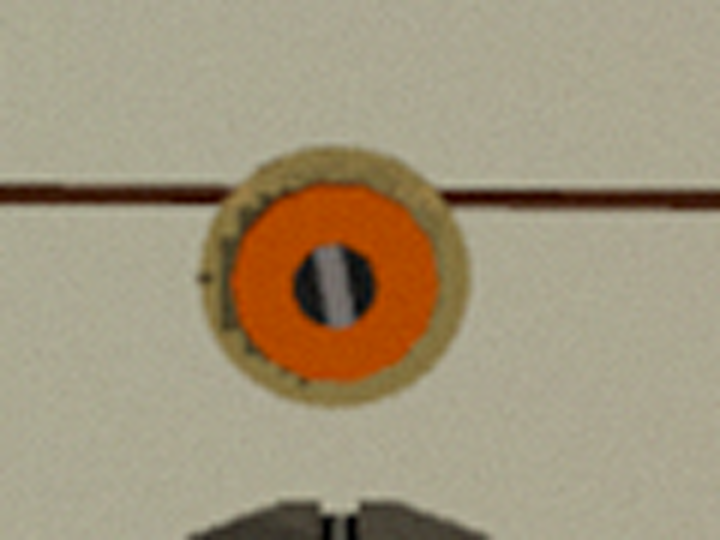

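View pics/w4.png

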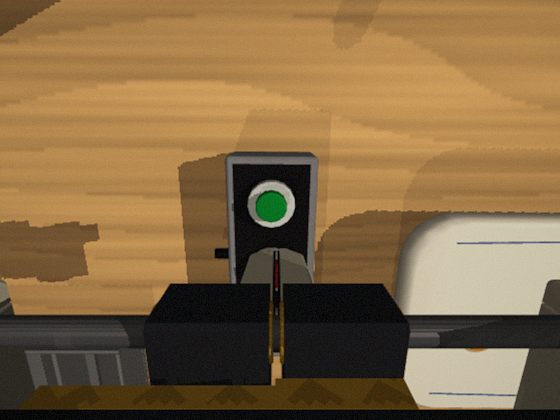

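The plug now sits flat and concentric on its ring, with its top at about 0.0785 m. The green cap is at about (271,206) in the wrist view.

Run:
```python
from h import *
c=dict(np.load('pics/w4.npz'));im=c['image'].astype(int); r,g,b=im[...,0],im[...,1],im[...,2]
m=((g>70)&(r<70)&(b<90)&(g-r>50)).astype(np.uint8);m[:185]=0;m[230:]=0
k,_=cv2.findContours(m,0,2);k=max(k,key=cv2.contourArea);(u,v),rad=cv2.minEnclosingCircle(k);print(u,v,rad)
p=px(c,u,v,.077);print(p,px(c,u,v))
assert abs(p[0]-.411)<.012 and abs(p[1]+.304)<.008
x,y=p[:2]; x+=.0008
manip.movel([x,y,.09],feed=.12); manip.pause(.1)
s=status.sense();print(s['clock'],s['tcp_pos'],s['force']);snap('wrist','w5');snap('side','s5')
a=cv2.imread('pics/w5.png')[170:300,200:360]
cv2.imwrite('pics/d7.png',cv2.resize(a,None,fx=4,fy=4,interpolation=2))
```

```text
270.8394470214844 206.26705932617188 15.576026916503906
[ 0.40593203 -0.30742994  0.077     ] [ 0.40616282 -0.30744232  0.07612956]
13.0333 [ 0.40734427 -0.30775701  0.09080182] [-0.83352927 -0.82425307 -0.38272907]
```

View pics/d7.png

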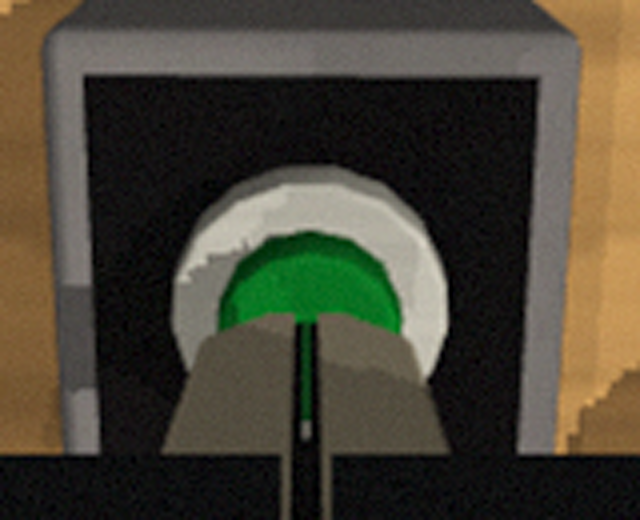

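The gap (306) sits on the cap centre (311), within about 1 mm. Pressing now.

Run:
```python
from h import *
x,y=.4067,-.3068
f0=status.sense()['force'][2]
manip.movel([x,y,.079],feed=.05)
z=.079
while z>.0675:
    z-=.001
    manip.movel([x,y,z],feed=.02); manip.pause(.06)
    s=status.sense();print(round(s['clock'],2),round(z,4),s['tcp_pos'].round(4),s['force'].round(1))
    if s['force'][2]>11: break
manip.pause(.3); s=status.sense();print(s['tcp_pos'].round(4),s['force'].round(1))
manip.movel([x,y,.095],feed=.05)
manip.movel([x,y,.2],feed=.2)
manip.pause(.2)
s=status.sense();print(s['clock'],s['tcp_pos'],s['force'])
c=snap('wrist','w6');print(px(c,271,206))
snap('scene','sc6');snap('side','s6')
```

```text
13.81 0.078 [ 0.4067 -0.3069  0.0781] [-0.1  0.6  1. ]
14.12 0.077 [ 0.4069 -0.307   0.0772] [-0.7  0.1  1.6]
14.43 0.076 [ 0.4069 -0.307   0.0761] [0.1 1.1 2.3]
14.73 0.075 [ 0.4069 -0.3069  0.0751] [-0.1 -0.6  2.8]
15.04 0.074 [ 0.4069 -0.307   0.0741] [-0.3 -0.2  3.8]
15.35 0.073 [ 0.4069 -0.307   0.0731] [ 1.5 -0.8  4.2]
15.66 0.072 [ 0.4069 -0.307   0.0721] [ 1.3 -0.6  4.2]
15.97 0.071 [ 0.4069 -0.307   0.0713] [ 0.4 -0.4  6.6]
16.27 0.07 [ 0.4069 -0.307   0.0712] [-0.8  0.5 13.3]
[ 0.4069 -0.307   0.0712] [-1.1  0.  12.6]
18.1 [ 0.40596    -0.30620096  0.19855115] [-0.04287793  0.56041334  0.89186977]
[ 0.40259783 -0.31121462  0.07645605]
```

View pics/sc6.png

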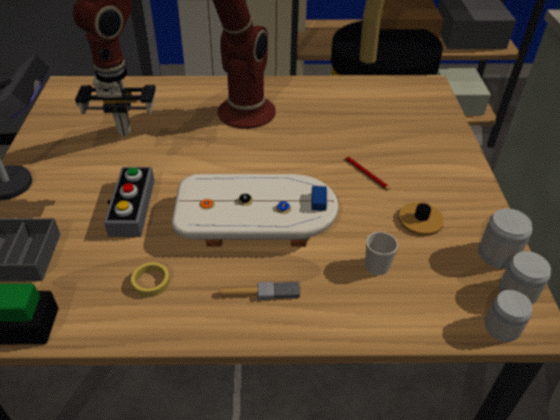

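View pics/w6.png

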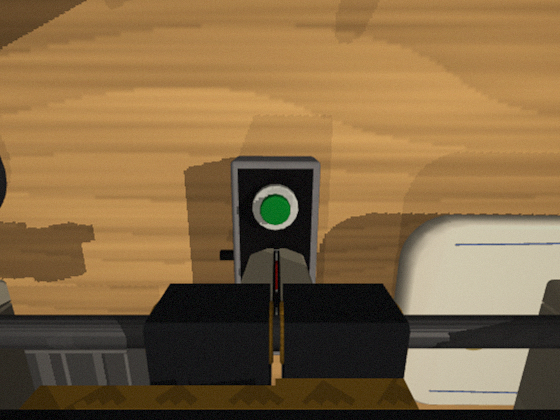

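In the scene view the orange plug (206,203) is down, and nothing else has moved. In the wrist view the green cap (275,209) has sprung back to about 77 mm. Handing in.

Run:
```python
from h import *
print(status.sense()['clock'],status.sense()['force']); order.sign_off()
```

```text
18.25 [ 0.17102715 -0.17899488 -0.50153735]
the job is handed in; nothing more can be done
```

I pushed the orange plug down until its flange was flat on the deck. I then pressed the green button right in, let it spring back, withdrew and handed the job in at 18.3 s on the robot's clock.

- **Plug:** I pushed with the shut fingertips. It slid at up to about 4.5 N and came to its hard stop at z ≈ 0.079 m, where I stopped at 11 N. Afterwards the camera put its top at about 0.0785 m, and it looked centred on its ring.
- **Green button:** It went down to its stop at z ≈ 0.071 m, 6 mm of travel, at about 13 N. After I withdrew, its cap measured about 0.0765 m, so it had sprung back out.
- **Everything else:** The final scene picture shows the other plugs, buttons and loose items where they were. With the tool clear at z ≈ 0.2 m, the force reading was about zero.
- **One disagreement:** The scene and wrist cameras differed by about 6 mm in x, and by up to 9 mm for the green button. I followed the wrist camera, which matched the view of the fingertips just above each target. A rough side-camera check near the plug suggested an offset of up to about 3 mm.

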